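Set a board offcut against the fence and end stop

ROBOT

A 6-joint arm with a two-finger parallel gripper is mounted at the origin on the work surface. World frame = base frame: x ahead of the robot, y to its left, z up, the work surface at z = 0. Lengths are in m, angles in rad, forces in N, time in s.
With the tool pointing down it reaches from about 0.325 to 1 m from the base axis. Payload 5.1 kg.
Tool frame: the origin (TCP) lies midway between the tips of the shut fingers; the grasp point (between the pads) lies 19 mm behind it; z points along the fingers, y is the line along which they close (so a half turn about z gives the same grasp; the last joint's range is limited). The gripper opens to 85 mm and grips with 20 to 120 N. Pads are 22 mm wide; open, the fingers measure 114 mm over their backs; the gripper's body (76 mm by 85 mm) begins 54 mm behind the grasp point. The pads swing forward as they close: fully open they stand 13 mm farther back than shut.
Start: joints at [1.107, 0.124, 1.65, -0, 1.367, -0.083], TCP at [0.242, 0.603, 0.231] pointing down, gripper open.
Joint ranges: [-2.61, 2.61], [-1.02, 2.33], [0.03, 2.71], [-1.35, 4.49], [0.32, 2.68], [-2.91, 2.91]. Speed limits (rad/s): [2.57, 2.57, 3.14, 3.14, 3.14, 3.14].

INTERFACE

Orientations are given as a 3x3 rotation matrix whose columns are the frame's x, y, z axes.
In Python, from workcell import robot gives the robot as it stands.
- The arm moves only by the tool servo_tool, never from a script. Its argument "steps" is a list of rows, each an object with "claw": the closure, from -1 (fully open) to 1 (shut); "delta_pos": the shift along the tool's x, y, z in units of 25 mm (1.0 is 25 mm), a list of three; "spin": the turn about the tool's z in rad. A call has exactly 5 rows; each row is the pose to reach, as a shift and turn from the pose commanded when the call began, along the tool's axes at that moment; what a row does not reach only later rows make up. A row lasts 1/10 s, in which the tool goes at most 50 mm and 8.59 degrees, less where a joint would pass 70% of its speed; a pose out of reach is approached as far as the arm can. A call with a gripper value outside its range is refused whole. The fingers move at their own pace and stop on an object; "newtons" is the grip in N (left out, the last holds). Time passes only in rows, so rows that repeat a pose let the fingers close, or fill a call up. It gives the time, the measured TCP pose, the force, the opening and the grip force at its end, in the units of the state.
- robot.get_obs(): the state, without advancing time (a new reading comes with each control period).
- robot.read_camera(name): name is "side" or "top" or "wrist"; returns (picture, depth): 384x512x3 uint8, blue, green, red; 384x512 float32, m along the optical axis (not along the pixel's ray), 0 where there is no reading.
- robot.camera_info(name): a dict with "K" (3x3 intrinsics, pixels), "dist" ([k1, k2, p1, p2, k3] as OpenCV has them; the pictures are not rectified), "R" (3x3) and "t" (3): a world point X has camera coordinates R X + t; the wrist camera has in their place "T_tool_cam" (4x4, takes a point from camera to tool coordinates, whose origin is the TCP and whose axes are the flange's). Camera axes: x right, y down, z forward; pixel columns grow to the right and rows downward; lengths in m; the calibration is good to about 2 mm. A picture is of the moment at which its call begins: read the wrist's pose just before it. camera_info takes no time and is no camera call.
- robot.job_done(): hands the job in; it is judged then, once.
The state is a dict: "t": time; "joints": joint angles; "joint_vel": joint speeds; "joint_efforts": joint torques, N m; "position": TCP position; "tool_rot": TCP orientation; "contact_force": force on the tool from outside, world axes, zero at the start; "ft_torque": the same for the moment, N m; "opening": finger opening in m; "gripper_force": force on a finger pad.
Only numpy, scipy, OpenCV 4.12 (cv2) and the standard library are available. Lean on these libraries where they do the work, as an engineer would, in place of code of your own. Each camera call takes 0.05 s, during which the arm holds its last target. There are 200 camera calls.

TASK

The short, wide board offcut lies loose in front of the aluminium fence on the saw table, and has to be set up for its next cut. Using only your fingertips or the outside of your fingers, without gripping it or lifting it off the table, push it until one long side lies flush along the fence and one end is up against the end stop (the upright plate that sticks out in front of the fence), on the side of the stop facing the middle of the fence. Leave the tape measure, the glue bottle, the small piece of wood and the box of screws where they are, and finish with the hand clear.

Things in the scene. Friction and masses are not known exactly. Their poses are not given: they have to be found in the camera images.
- offcut: Loose rectangular wooden board offcut lying flat: 95 mm (its x) by 150 mm (its y, the long sides) by 38 mm high, about 0.2 to 0.4 kg, too wide for most grippers. Origin: centre of its underside. Either long side may go to the fence and either end to the stop. It slides on the table with 1 to 5 N.
- fence: Fixed straight aluminium fence on the table, 460 mm long (along its y), 45 mm deep, 30 mm high. Origin: at table level on its front face, at mid-length; the front face is its plane x = 0, and its x axis points away from the robot's side into the fence, so the work is on its -x side. It is turned a little differently each time. Flush against it, the offcut's centre is at x = -47.5 mm in this frame.
- stop: Fixed aluminium end stop near either end of the fence (varies), axes parallel to the fence's. Its upright plate is 16 mm thick (along y), 45 mm high, and reaches 60 mm out in front of the fence's front face (-x); a round black knob over the fence tops out at 70 mm. Origin: at table level in the plane of the front face, mid-thickness; the offcut touches it when its centre is 83 mm away along y.
- carriage: Fixed black clamp carriage sitting on top of the fence near the other end, 70 mm along the fence, with a bar-shaped black wing grip, 66 mm high in all. It does not stick out in front of the fence and is not the stop. Origin: at table level in the plane of the fence's front face, at the middle of its length.
- tape: Bystander: loose grey tape measure, 68 by 34 by 50 mm high, standing on the table beside the work. Origin: centre of its underside. Leave it.
- glue: Bystander: loose white glue bottle with black cap, 56 mm in diameter, 150 mm high, standing beside the work. Origin: centre of its underside. Leave it.
- wedge: Bystander: loose small piece of darker wood, 45 by 70 by 19 mm high, behind the fence. Origin: centre of its underside. Leave it.
- screwbox: Bystander: loose open cardboard box with screws, 60 by 100 by 45 mm high, behind the fence. Origin: centre of its underside. Leave it.
Not all that is in view belongs to the job. What is shaped like the stop but blue is not meant.

How it is judged:
At the end, for the whole second after the job is handed in: The offcut lies flat on the table at rest, its long side parallel to the fence within 0.03 rad and, at its centre, within about 3 mm of touching it; its end is within 3 mm of the stop's plate, on the side of the stop towards the middle of the fence (x of offcut in the frame of fence between -0.0505 and -0.0435 m and angle between the y axis of offcut and the y axis of fence, either way round below 0.03 rad and y of offcut in the frame of fence between -0.13 and 0.13 m and (y of offcut in the frame of stop between 0.079 and 0.086 m or y of offcut in the frame of stop between -0.086 and -0.079 m) and height (world z) of offcut below 0.003 m and angle between offcut's own z axis and vertical below 0.03 rad and linear speed of offcut below 0.005 m/s).
It fails at once if the offcut is lifted or tipped off the table (height (world z) of offcut above 0.008 m or angle between offcut's own z axis and vertical above 0.12 rad).
It fails at once if the tape measure is moved by more than 15 mm or knocked over (distance of tape from where it was at the start of the episode above 0.015 m or angle between tape's own z axis and vertical above 0.3 rad).
It fails at once if the glue bottle is moved by more than 15 mm or knocked over (distance of glue from where it was at the start of the episode above 0.015 m or angle between glue's own z axis and vertical above 0.3 rad).
It fails at once if the small piece of wood is moved by more than 15 mm or knocked over (distance of wedge from where it was at the start of the episode above 0.015 m or angle between wedge's own z axis and vertical above 0.3 rad).
It fails at once if the box of screws is moved by more than 15 mm or knocked over (distance of screwbox from where it was at the start of the episode above 0.015 m or angle between screwbox's own z axis and vertical above 0.3 rad).
It also fails if it takes over 54 s, if anything falls off the work surface, if the arm or the gripper's body presses on something with over 40 N, if the wrist force passes 120 N, or if a joint passes its speed limit or range.

## Working session

There is one attempt and no reset: what is moved stays moved. The work goes in short steps, Python scripts to look and compute and a tool call to move; the robot and the scene stay as the last step left them, time stands still between calls to the robot, and variables do not carry over. Pictures are saved under pics/ and viewed, at most 10 in all, crops included, and the job is handed in when it is done.

Besides the shell and the picture viewer there is one more tool, called after ">>>" in YAML: its name, and indented under it one key for each argument. servo_tool: Moves the arm, as the interface text tells. Its arguments: {"type":"object","properties":{"steps":{"type":"array","items":{"type":"object","properties":{"claw":{"type":"number"},"delta_pos":{"type":"array","items":{"type":"number"}},"spin":{"type":"number"}}}},"newtons":{"type":"number"}},"required":["steps"]}

```bash
mkdir -p pics; ls; python3 - <<'E'
from workcell import robot
import cv2,numpy as np
o=robot.get_obs(); print(o['t'],o['position'],o['tool_rot'],o['opening'])
for n in('top','side'):
    p,d=robot.read_camera(n); cv2.imwrite(f'pics/{n}0.png',p); np.save(f'pics/{n}0.npy',d)
    i=robot.camera_info(n); print(n,i)
E
```

```text
pics
0.0 [0.24132565 0.60288944 0.23006239] [[-9.28371415e-01  3.71652588e-01 -9.32393403e-04]
 [ 3.71653721e-01  9.28369523e-01 -1.88162876e-03]
 [ 1.66293421e-04 -2.09337783e-03 -9.99997795e-01]] 0.08543919120538943
top {'K': array([[382.91613875,   0.        , 259.16068519],
       [  0.        , 382.91613875, 197.46404797],
       [  0.        ,   0.        ,   1.        ]]), 'dist': array([-0.04682439,  0.        ,  0.        ,  0.        ,  0.        ]), 'R': array([[ 0.00317322, -0.99994819,  0.00967233],
       [-0.98612012, -0.0047347 , -0.16596592],
       [ 0.16600311, -0.00901144, -0.98608405]]), 't': array([-0.0031372 ,  0.64014928,  0.97309701])}
side {'K': array([[365.60421583,   0.        , 258.55599645],
       [  0.        , 365.60421583, 193.98662152],
       [  0.        ,   0.        ,   1.        ]]), 'dist': array([-0.10872314,  0.        ,  0.        ,  0.        ,  0.        ]), 'R': array([[ 0.89288561, -0.45027754, -0.00232926],
       [-0.32764674, -0.64614703, -0.68930518],
       [ 0.3088736 ,  0.61623385, -0.72446735]]), 't': array([-0.58091444,  0.23589823,  0.67477225])}
```

View pics/top0.png

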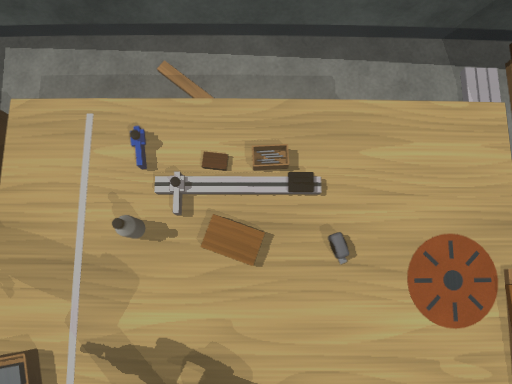

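View pics/side0.png

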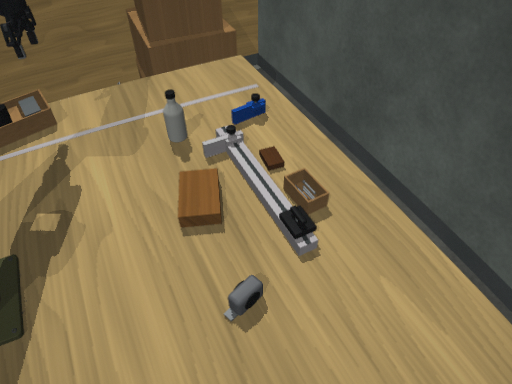

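The top view shows the offcut at about (233,239), the stop plate at (178,195) on the fence's left (+y) end and the carriage at (301,182). The glue bottle is at (128,227) and the tape at (340,246). The side view agrees; the blue lookalike is behind the fence.

```bash
cat > h.py <<'E'
import cv2,numpy as np
from workcell import robot
def cloud(n,d):
    i=robot.camera_info(n); v,u=np.mgrid[:384,:512]
    p=cv2.undistortPoints(np.stack([u,v],-1).reshape(-1,1,2).astype(float),i['K'],i['dist']).reshape(384,512,2)
    P=np.dstack([p,np.ones((384,512))])*d[...,None]
    return (P-i['t'])@i['R']          # R^T (P-t)
def cast(n,uv,z):
    i=robot.camera_info(n)
    p=cv2.undistortPoints(np.float64(uv).reshape(-1,1,2),i['K'],i['dist']).reshape(-1,2)
    r=np.c_[p,np.ones(len(p))]@i['R']; c=-i['R'].T@i['t']
    return c+r*((z-c[2])/r[:,2])[:,None]
def offcut(n,p,d):
    W=cloud(n,d); h=cv2.cvtColor(p,cv2.COLOR_BGR2HSV)
    m=((h[...,0]<17)&(h[...,1]>110)&(h[...,2]>60)&(W[...,2]>.029)&(W[...,2]<.05)&(d>0)).astype(np.uint8)
    m=cv2.morphologyEx(m,cv2.MORPH_OPEN,np.ones((3,3)))
    k,l,s,_=cv2.connectedComponentsWithStats(m)
    ok=[j for j in range(1,k) if .25<W[l==j][:,0].mean()<.62 and abs(W[l==j][:,1].mean())<.4]
    j=max(ok,key=lambda j:s[j,4]); m=(l==j).astype(np.uint8)
    z=np.median(W[m>0][:,2])
    c=max(cv2.findContours(m,0,cv2.CHAIN_APPROX_NONE)[0],key=len)[:,0]
    q=cast(n,c,.038)[:,:2]; r=cv2.minAreaRect((q*1000).astype(np.float32))
    return r,cv2.boxPoints(r),z,s[j]
E
python3 - <<'E'
from h import *
for n in('top','side'):
    p=cv2.imread(f'pics/{n}0.png'); d=np.load(f'pics/{n}0.npy'); W=cloud(n,d)
    r,b,z,s=offcut(n,p,d); print(n,'offcut',r,b.round(1).tolist(),z,s)
    h=cv2.cvtColor(p,cv2.COLOR_BGR2HSV)
    roi=(W[...,0]>.3)&(W[...,0]<.8)&(abs(W[...,1])<.45)&(d>0)
    for nm,m in dict(fence=(h[...,1]<60)&(h[...,2]>90)&(W[...,2]>.024)&(W[...,2]<.033),
      stop=(h[...,1]<60)&(h[...,2]>90)&(W[...,2]>.039)&(W[...,2]<.05),
      glue=(h[...,1]<60)&(W[...,2]>.055)&(W[...,1]>.2)&(W[...,0]<.55),
      tape=(W[...,2]>.04)&(W[...,1]<-.1)&(W[...,0]<.5),
      black=(W[...,2]>.05)&(W[...,0]>.53)&(W[...,1]>-.2)).items():
        k,l,st,_=cv2.connectedComponentsWithStats((m&roi).astype(np.uint8))
        for j in range(1,k):
            if st[j,4]<12: continue
            q=W[l==j]; rr=cv2.minAreaRect((q[:,:2]*1000).astype(np.float32))
            print(nm,st[j],'rect',np.round(rr[0],1),np.round(rr[1],1),round(rr[2],1),'z',q[:,2].mean().round(4))
E
```

```text
top offcut ((529.3475952148438, 70.31964874267578), (148.6981201171875, 94.30567932128906), 70.42028045654297) [[460.0, 16.100000381469727], [548.9000244140625, -15.5], [598.7000122070312, 124.5999984741211], [509.79998779296875, 156.1999969482422]] 0.037378436656035595 [ 202  215   62   50 1925]
fence [155 176  15   7 101] rect [694.7 268.8] [18.  40.2] 0.1 z 0.0294
fence [185 176 103   7 690] rect [696.   63.4] [ 18.9 283. ] 0.3 z 0.0291
fence [314 177   7   6  38] rect [ 696.  -160.9] [17.2 14.6] 87.0 z 0.029
fence [154 185  20   8 104] rect [668.  263.3] [19.6 53.7] 0.4 z 0.0288
fence [183 186 109   7 699] rect [667.9  60.2] [ 18.1 298. ] 0.3 z 0.0289
fence [313 186   9   7  48] rect [ 668.7 -160.5] [22.5 17.7] 89.7 z 0.0288
stop [170 172  15  42 287] rect [655.2 222.6] [113.5  39.2] 2.6 z 0.0433
stop [331 233  17  24 176] rect [ 516.7 -213.1] [62.2 27.1] 18.7 z 0.0478
glue [115 228  24   9 146] rect [541.3 341.7] [17.1 46.9] 0.2 z 0.0983
tape [334 251  15   8  84] rect [ 489.4 -219.2] [37.2 18.5] 90.0 z 0.047
black [170 177  11  10  82] rect [680.4 224.8] [24.9 24.1] 87.2 z 0.06
[... 868 characters left out ...]
t [ 694.3 -160.1] [23.  20.7] 85.1 z 0.0293
fence [295 237  13  12  92] rect [ 667.8 -160.3] [18.7 23.6] 5.8 z 0.0287
stop [166 126  15   6  47] rect [544.2 325.2] [16.  42.6] 54.3 z 0.0446
stop [202 131  41  16 218] rect [654.2 223.6] [ 38.8 113.5] 88.1 z 0.0419
stop [228 275  32  29 371] rect [ 513.1 -214.8] [63.  26.9] 19.8 z 0.0483
glue [163  92  12  35 185] rect [540.5 333.3] [18.9 33.7] 0.1 z 0.0907
tape [228 288  16  19 181] rect [ 489.8 -221.6] [20.5 37.4] 0.8 z 0.0471
black [163  89  22  39 584] rect [555.9 334.9] [40.8 52.9] 55.6 z 0.096
black [226 125  10  10  82] rect [678.4 222.4] [22.8 22.7] 23.2 z 0.0639
black [290 205  17  20 161] rect [ 686.3 -114.7] [14.6 50.3] 0.8 z 0.0635
```

```bash
python3 - <<'E'
from h import *
for n in('top','side'):
    p=cv2.imread(f'pics/{n}0.png'); d=np.load(f'pics/{n}0.npy'); W=cloud(n,d); h=cv2.cvtColor(p,cv2.COLOR_BGR2HSV)
    al=(h[...,1]<60)&(h[...,2]>90)&(d>0)
    for a,b in((.64,.682),(.682,.72)):
        q=W[al&(W[...,2]>.026)&(W[...,2]<.033)&(W[...,0]>a)&(W[...,0]<b)&(W[...,1]>-.07)&(W[...,1]<.19)]
        f=np.polyfit(q[:,1],q[:,0],1); e=q[:,0]-np.polyval(f,q[:,1])
        print(n,'strip slope',f,'edges',f[1]+np.percentile(e,[1,99]))
    q=W[al&(W[...,2]>.038)&(W[...,2]<.05)&(W[...,0]>.6)&(W[...,0]<.645)&(W[...,1]>.15)&(W[...,1]<.3)]
    f=np.polyfit(q[:,0],q[:,1],1); e=q[:,1]-np.polyval(f,q[:,0])
    print('stop',f,'edges at x=.63',np.polyval(f,.63)+np.percentile(e,[1,99]),'xmin',q[:,0].min(),'z',q[:,2].mean())
E
```

```text
top strip slope [-0.00419711  0.66808962] edges [0.65939087 0.67667488]
top strip slope [-0.00384421  0.69606329] edges [0.68689318 0.7049872 ]
stop [0.04913438 0.19447701] edges at x=.63 [0.21823179 0.23297022] xmin 0.6008320972168091 z 0.044243619558737755
side strip slope [-0.00210189  0.66710435] edges [0.65789341 0.67677196]
side strip slope [1.85885467e-04 6.93788575e-01] edges [0.68433723 0.70314432]
stop [-0.05184278  0.25491547] edges at x=.63 [0.21466933 0.23428013] xmin 0.6005973986145159 z 0.041934085043663694
```

>>> servo_tool:
  steps:
    - {"claw": -1, "delta_pos": [-1.6, -1.6, 0], "spin": -0.01}
    - {"claw": -1, "delta_pos": [-3.1, -3.1, 0], "spin": -0.02}
    - {"claw": -1, "delta_pos": [-4.6, -4.6, 0], "spin": -0.03}
    - {"claw": -1, "delta_pos": [-6.2, -6.2, 0], "spin": -0.04}
    - {"claw": -1, "delta_pos": [-7.7, -7.8, 0], "spin": -0.04}

```text
t: 0.6
position: [0.3391, 0.3712, 0.2308]
tool_rot: [[-0.943, 0.334, -0.0], [0.334, 0.943, -0.001], [0.0, -0.001, -1.0]]
contact_force: [1.1, -0.3, 1.4]
opening: 0.0855
gripper_force: 0.0
```

>>> servo_tool:
  steps:
    - {"claw": -1, "delta_pos": [-1.4, -1.4, 0], "spin": 0}
    - {"claw": -1, "delta_pos": [-2.8, -3.0, 0], "spin": 0}
    - {"claw": -1, "delta_pos": [-4.2, -4.6, 1], "spin": 0}
    - {"claw": -1, "delta_pos": [-5.6, -6.2, 2], "spin": 0}
    - {"claw": -1, "delta_pos": [-6.8, -7.6, 3], "spin": 0}

```text
t: 1.1
position: [0.4288, 0.1542, 0.1664]
tool_rot: [[-0.942, 0.334, 0.001], [0.334, 0.942, 0.0], [-0.001, 0.001, -1.0]]
contact_force: [1.4, 0.0, 0.1]
opening: 0.0853
gripper_force: 0.0
```

>>> servo_tool:
  steps:
    - {"claw": -1, "delta_pos": [-0.6, -0.7, 1.2], "spin": 0}
    - {"claw": -1, "delta_pos": [-1.1, -1.2, 2.4], "spin": 0}
    - {"claw": -1, "delta_pos": [-1.1, -1.2, 3.4], "spin": 0}
    - {"claw": -1, "delta_pos": [-1.1, -1.2, 4.0], "spin": 0}
    - {"claw": -1, "delta_pos": [-1.1, -1.2, 4.2], "spin": 0}

```text
t: 1.6
position: [0.4423, 0.118, 0.0593]
tool_rot: [[-0.942, 0.335, -0.005], [0.335, 0.942, -0.001], [0.004, -0.002, -1.0]]
contact_force: [-0.9, -0.5, 0.0]
opening: 0.0855
gripper_force: 0.0
```

>>> servo_tool:
  steps:
    - {"claw": -1, "delta_pos": [0, 0, 0.4], "spin": 0}
    - {"claw": -1, "delta_pos": [0, 0, 0.8], "spin": 0}
    - {"claw": -1, "delta_pos": [0, 0, 1.2], "spin": 0}
    - {"claw": -1, "delta_pos": [0, 0, 1.5], "spin": 0}
    - {"claw": -1, "delta_pos": [0, 0, 1.5], "spin": 0}

```text
t: 2.1
position: [0.4433, 0.1185, 0.0231]
tool_rot: [[-0.943, 0.334, -0.002], [0.334, 0.943, -0.0], [0.002, -0.001, -1.0]]
contact_force: [-0.4, -0.0, -0.4]
opening: 0.0852
gripper_force: 0.0
```

```bash
python3 - <<'E'
from h import *
o=robot.get_obs(); print(o['t'],o['position'],o['contact_force'])
p,d=robot.read_camera('side'); cv2.imwrite('pics/side1.png',p); print(offcut('side',p,d))
p,d=robot.read_camera('top'); cv2.imwrite('pics/top1.png',p)
E
```

```text
2.1 [0.44326341 0.11853178 0.0230871 ] [-0.35421857 -0.03654615 -0.44485139]
(((526.9303588867188, 65.19801330566406), (152.65289306640625, 93.25923156738281), 70.67503356933594), array([[457.66962 ,   8.602966],
       [545.6744  , -22.2589  ],
       [596.1911  , 121.79306 ],
       [508.18634 , 152.65492 ]], dtype=float32), np.float64(0.036716618167421805), array([ 178,  169,   43,   50, 1868], dtype=int32))
```

View pics/side1.png

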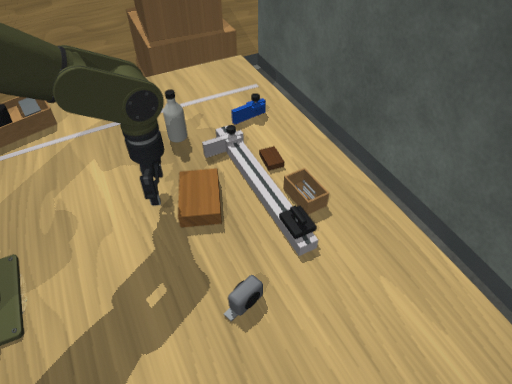

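The side view shows the fingertips standing at about (152,195), left of the offcut at (200,197), clear of it and of all the bystanders.

>>> servo_tool:
  steps:
    - {"claw": -1, "delta_pos": [-0.1, -0.5, 0], "spin": -0.1}
    - {"claw": -1, "delta_pos": [-0.25, -1.0, 0.1], "spin": -0.2}
    - {"claw": -1, "delta_pos": [-0.47, -1.68, 0.3], "spin": -0.3}
    - {"claw": -1, "delta_pos": [-0.47, -1.68, 0.4], "spin": -0.344}
    - {"claw": -1, "delta_pos": [-0.47, -1.68, 0.4], "spin": -0.344}

```text
t: 2.7
position: [0.4415, 0.0747, 0.0146]
tool_rot: [[-1.0, -0.002, 0.001], [-0.002, 1.0, 0.0], [-0.001, 0.0, -1.0]]
contact_force: [-0.1, -0.7, 0.3]
opening: 0.0852
gripper_force: 0.0
```

>>> servo_tool:
  steps:
    - {"claw": -1, "delta_pos": [-0.5, 0, 0]}
    - {"claw": -1, "delta_pos": [-1.0, 0, 0]}
    - {"claw": -1, "delta_pos": [-1.5, 0, 0]}
    - {"claw": -1, "delta_pos": [-2.0, 0, 0]}
    - {"claw": -1, "delta_pos": [-2.4, 0, 0]}

```text
schema error: expected keys claw, delta_pos, spin
```

>>> servo_tool:
  steps:
    - {"claw": -1, "delta_pos": [-0.3, 0, 0]}
    - {"claw": -1, "delta_pos": [-0.6, 0, 0]}
    - {"claw": -1, "delta_pos": [-0.9, 0, 0]}
    - {"claw": -1, "delta_pos": [-1.2, 0, 0]}
    - {"claw": -1, "delta_pos": [-1.2, 0, 0]}

```text
schema error: expected keys claw, delta_pos, spin
```

```bash
python3 - <<'E'
from h import *
o=robot.get_obs(); print(o['t'],o['position'],o['contact_force'])
for n in('side','top'):
    p,d=robot.read_camera(n); cv2.imwrite(f'pics/{n}2.png',p)
    try: print(n,offcut(n,p,d)[:3])
    except Exception as e: print(n,e)
E
```

```text
2.7 [0.44148389 0.07474105 0.01461545] [-0.13856753 -0.73996701  0.29608146]
side (((527.0682373046875, 65.3255615234375), (152.32095336914062, 93.43504333496094), 70.67503356933594), array([[457.77948 ,   8.916229],
       [545.95013 , -22.003819],
       [596.357   , 121.73489 ],
       [508.18634 , 152.65494 ]], dtype=float32), np.float64(0.03674107011262696))
top (((529.207763671875, 70.34494018554688), (148.76419067382812, 93.93573760986328), 70.5909194946289), array([[460.19113 ,  15.797905],
       [548.7885  , -15.417942],
       [598.22437 , 124.891975],
       [509.627   , 156.10782 ]], dtype=float32), np.float64(0.03724642093421618))
```

>>> servo_tool:
  steps:
    - {"claw": -1, "delta_pos": [-0.5, 0, 0], "spin": 0}
    - {"claw": -1, "delta_pos": [-1.0, 0, 0], "spin": 0}
    - {"claw": -1, "delta_pos": [-1.5, 0, 0], "spin": 0}
    - {"claw": -1, "delta_pos": [-2.0, 0, 0], "spin": 0}
    - {"claw": -1, "delta_pos": [-2.4, 0, 0], "spin": 0}

```text
t: 3.3
position: [0.5028, 0.0753, 0.0143]
tool_rot: [[-1.0, -0.003, 0.0], [-0.003, 1.0, -0.0], [-0.0, -0.0, -1.0]]
contact_force: [-1.8, -0.7, 0.9]
opening: 0.0853
gripper_force: 0.8
```

>>> servo_tool:
  steps:
    - {"claw": -1, "delta_pos": [-0.3, 0, 0], "spin": 0}
    - {"claw": -1, "delta_pos": [-0.6, 0, 0], "spin": 0}
    - {"claw": -1, "delta_pos": [-0.9, 0, 0], "spin": 0}
    - {"claw": -1, "delta_pos": [-1.2, 0, 0], "spin": 0}
    - {"claw": -1, "delta_pos": [-1.2, 0, 0], "spin": 0}

```text
t: 3.8
position: [0.5327, 0.0754, 0.0147]
tool_rot: [[-1.0, -0.003, 0.002], [-0.003, 1.0, 0.0], [-0.002, 0.0, -1.0]]
contact_force: [0.1, 1.4, -0.0]
opening: 0.0851
gripper_force: 0.0
```

```bash
python3 - <<'E'
from h import *
o=robot.get_obs(); print(o['t'],o['position'],o['contact_force'])
for n in('side','top'):
    p,d=robot.read_camera(n); cv2.imwrite(f'pics/{n}2.png',p)
    try: print(n,offcut(n,p,d)[:3])
    except Exception as e: print(n,e)
E
```

```text
3.8 [0.53266181 0.07540006 0.01466887] [ 0.08350081  1.40215495 -0.03944937]
side (((588.695556640625, 80.3539810180664), (154.0514678955078, 95.22028350830078), 89.54528045654297), array([[540.47565  ,   3.708519 ],
       [635.69293  ,   2.9528275],
       [636.91547  , 156.99945  ],
       [541.6982   , 157.75513  ]], dtype=float32), np.float64(0.03651261938575702))
top (((594.5731811523438, 86.44715118408203), (81.5730972290039, 146.8223419189453), 0.273473858833313), array([[553.4367  , 159.66281 ],
       [554.1375  ,  12.842145],
       [635.70966 ,  13.231491],
       [635.00885 , 160.05215 ]], dtype=float32), np.float64(0.03731429219861044))
```

>>> servo_tool:
  steps:
    - {"claw": -1, "delta_pos": [-0.2, 0, 0], "spin": 0}
    - {"claw": -1, "delta_pos": [-0.4, 0, 0], "spin": 0}
    - {"claw": -1, "delta_pos": [-0.6, 0, 0], "spin": 0}
    - {"claw": -1, "delta_pos": [-0.7, 0, 0], "spin": 0}
    - {"claw": -1, "delta_pos": [-0.7, 0, 0], "spin": 0}

```text
t: 4.4
position: [0.5495, 0.0754, 0.0145]
tool_rot: [[-1.0, -0.003, 0.001], [-0.003, 1.0, 0.0], [-0.001, 0.0, -1.0]]
contact_force: [-0.9, -0.5, -0.8]
opening: 0.0851
gripper_force: 0.0
```

>>> servo_tool:
  steps:
    - {"claw": -1, "delta_pos": [0.4, 0, 0], "spin": 0}
    - {"claw": -0.5, "delta_pos": [1.0, 0, -0.5], "spin": 0}
    - {"claw": 0.5, "delta_pos": [1.0, -1, -1.2], "spin": 0}
    - {"claw": 1, "delta_pos": [1.0, -2.5, -1.6], "spin": 0}
    - {"claw": 1, "delta_pos": [1.0, -4, -1.6], "spin": 0}

```text
t: 4.9
position: [0.5249, -0.0254, 0.0565]
tool_rot: [[-1.0, -0.005, 0.004], [-0.005, 1.0, -0.001], [-0.004, -0.001, -1.0]]
contact_force: [0.7, 0.2, 0.4]
opening: 0.0283
gripper_force: 0.0
```

```bash
python3 - <<'E'
from h import *
o=robot.get_obs(); print(o['t'],o['position'],o['contact_force'])
for n in('side','top'):
    p,d=robot.read_camera(n); cv2.imwrite(f'pics/{n}3.png',p)
    try: print(n,offcut(n,p,d)[:3])
    except Exception as e: print(n,e)
E
```

```text
4.9 [ 0.52486185 -0.02540082  0.05653959] [0.67314728 0.152256   0.41102094]
side (((609.57080078125, 80.13111114501953), (152.59092712402344, 86.08689880371094), 89.93544006347656), array([[566.4414  ,   3.884201],
       [652.5282  ,   3.787201],
       [652.7002  , 156.37802 ],
       [566.6134  , 156.47502 ]], dtype=float32), np.float64(0.036713419431388034))
top (((606.8938598632812, 86.45716857910156), (90.0576171875, 146.6547393798828), 0.27618592977523804), array([[561.51215 , 159.56664 ],
       [562.21906 ,  12.913599],
       [652.2756  ,  13.347702],
       [651.56866 , 160.00073 ]], dtype=float32), np.float64(0.03725112387393717))
```

>>> servo_tool:
  steps:
    - {"claw": 1, "delta_pos": [-0.5, -0.8, 0], "spin": 0}
    - {"claw": 1, "delta_pos": [-1.8, -0.8, 0], "spin": 0}
    - {"claw": 1, "delta_pos": [-3.2, -0.8, 0.4], "spin": 0}
    - {"claw": 1, "delta_pos": [-3.2, -0.8, 1.0], "spin": 0}
    - {"claw": 1, "delta_pos": [-3.2, -0.8, 1.5], "spin": 0}

```text
t: 5.5
position: [0.6035, -0.0438, 0.0155]
tool_rot: [[-1.0, -0.004, -0.001], [-0.004, 1.0, 0.0], [0.001, 0.0, -1.0]]
contact_force: [0.4, 0.3, -1.0]
opening: 0.0003
gripper_force: 0.0
```

>>> servo_tool:
  steps:
    - {"claw": 1, "delta_pos": [0, 0.5, 0], "spin": 0}
    - {"claw": 1, "delta_pos": [0, 1.0, 0], "spin": 0}
    - {"claw": 1, "delta_pos": [0, 1.4, 0], "spin": 0}
    - {"claw": 1, "delta_pos": [0, 1.8, 0], "spin": 0}
    - {"claw": 1, "delta_pos": [0, 2.2, 0], "spin": 0}

```text
t: 6.0
position: [0.6042, 0.0114, 0.0177]
tool_rot: [[-1.0, -0.004, 0.001], [-0.004, 1.0, -0.001], [-0.001, -0.001, -1.0]]
contact_force: [0.8, -2.0, 1.5]
opening: 0.0003
gripper_force: 1.0
```

>>> servo_tool:
  steps:
    - {"claw": 1, "delta_pos": [0, 0.3, 0], "spin": 0}
    - {"claw": 1, "delta_pos": [0, 0.6, 0], "spin": 0}
    - {"claw": 1, "delta_pos": [0, 0.8, 0], "spin": 0}
    - {"claw": 1, "delta_pos": [0, 1.0, 0], "spin": 0}
    - {"claw": 1, "delta_pos": [0, 1.0, 0], "spin": 0}

```text
t: 6.5
position: [0.6038, 0.0363, 0.0167]
tool_rot: [[-1.0, -0.003, -0.0], [-0.003, 1.0, 0.001], [0.0, 0.001, -1.0]]
contact_force: [-0.1, -0.1, -0.8]
opening: -0.0
gripper_force: 0.0
```

```bash
python3 - <<'E'
from h import *
o=robot.get_obs(); print(o['t'],o['position'],o['contact_force'])
for n in('side','top'):
    p,d=robot.read_camera(n); cv2.imwrite(f'pics/{n}4.png',p)
    try: print(n,offcut(n,p,d)[:3])
    except Exception as e: print(n,e)
E
```

```text
6.5 [0.60383399 0.03634968 0.01672299] [-0.09539504 -0.13360355 -0.76139123]
side (((577.9683837890625, 120.91500854492188), (155.6610565185547, 50.428768157958984), 84.52010345458984), array([[545.4367  ,  45.84807 ],
       [595.63495 ,  41.032303],
       [610.50006 , 195.98195 ],
       [560.3018  , 200.79771 ]], dtype=float32), np.float64(0.035765415714114096))
top (((607.9984741210938, 165.0365753173828), (68.71636199951172, 93.80134582519531), 89.29291534423828), array([[560.67737, 131.2598 ],
       [654.47156, 130.10223],
       [655.3196 , 198.81335],
       [561.5254 , 199.97092]], dtype=float32), np.float64(0.03742959623994488))
```

>>> servo_tool:
  steps:
    - {"claw": 1, "delta_pos": [0, 0.15, 0], "spin": 0}
    - {"claw": 1, "delta_pos": [0, 0.3, 0], "spin": 0}
    - {"claw": 1, "delta_pos": [0, 0.4, 0], "spin": 0}
    - {"claw": 1, "delta_pos": [0, 0.5, 0], "spin": 0}
    - {"claw": 1, "delta_pos": [0, 0.55, 0], "spin": 0}

```text
t: 7.1
position: [0.6037, 0.0496, 0.0167]
tool_rot: [[-1.0, -0.003, -0.0], [-0.003, 1.0, 0.0], [0.0, 0.0, -1.0]]
contact_force: [-0.4, -1.9, -0.9]
opening: 0.0
gripper_force: 0.5
```

>>> servo_tool:
  steps:
    - {"claw": 1, "delta_pos": [0, 0.03, 0], "spin": 0}
    - {"claw": 1, "delta_pos": [0, 0.06, 0], "spin": 0}
    - {"claw": 1, "delta_pos": [0, 0.09, 0], "spin": 0}
    - {"claw": 1, "delta_pos": [0, 0.12, 0], "spin": 0}
    - {"claw": 1, "delta_pos": [0, 0.12, 0], "spin": 0}

```text
t: 7.6
position: [0.6038, 0.0525, 0.0168]
tool_rot: [[-1.0, -0.003, 0.0], [-0.003, 1.0, 0.0], [-0.0, 0.0, -1.0]]
contact_force: [-0.3, -0.7, -0.3]
opening: -0.0001
gripper_force: 0.3
```

>>> servo_tool:
  steps:
    - {"claw": 1, "delta_pos": [0, 0.04, 0], "spin": 0}
    - {"claw": 1, "delta_pos": [0, 0.08, 0], "spin": 0}
    - {"claw": 1, "delta_pos": [0, 0.12, 0], "spin": 0}
    - {"claw": 1, "delta_pos": [0, 0.14, 0], "spin": 0}
    - {"claw": 1, "delta_pos": [0, 0.14, 0], "spin": 0}

```text
t: 8.1
position: [0.6042, 0.0531, 0.0171]
tool_rot: [[-1.0, -0.004, 0.001], [-0.004, 1.0, -0.005], [-0.001, -0.005, -1.0]]
contact_force: [-0.8, -12.2, -0.1]
opening: -0.0001
gripper_force: 5.7
```

```bash
python3 - <<'E'
from h import *
o=robot.get_obs(); print(o['t'],o['position'],o['contact_force'])
p,d=robot.read_camera('top'); print(offcut('top',p,d)[1])
cv2.imwrite('pics/top5.png',cv2.resize(p[150:270,120:330],None,fx=3.5,fy=3.5,interpolation=cv2.INTER_CUBIC))
E
```

```text
8.1 [0.6041792  0.05308266 0.01705132] [ -0.8073342  -12.21276803  -0.10308656]
[[560.51166 157.52794]
 [654.35187 154.83946]
 [656.0644  214.61366]
 [562.2242  217.30214]]
```

View pics/top5.png

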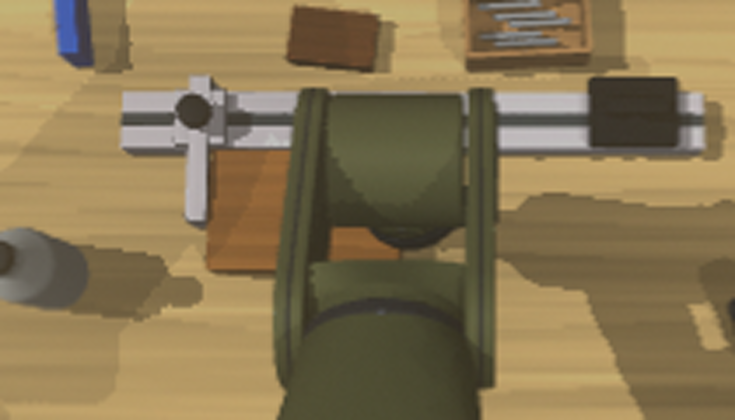

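The crop shows the offcut's end against the stop plate (about (205,200)) with its far side close to the fence at (250,150). The 12 N reading confirms contact with the stop. Next I go round to the near side and squeeze it against the fence.

>>> servo_tool:
  steps:
    - {"claw": 1, "delta_pos": [0, -0.6, 0], "spin": 0}
    - {"claw": 1, "delta_pos": [0, -1.0, -0.8], "spin": 0}
    - {"claw": 1, "delta_pos": [1.0, -1.0, -1.8], "spin": 0}
    - {"claw": 0, "delta_pos": [2.5, -0.4, -1.8], "spin": 0}
    - {"claw": -1, "delta_pos": [4.0, 0.6, -1.8], "spin": 0}

```text
t: 8.65
position: [0.5041, 0.07, 0.0633]
tool_rot: [[-1.0, -0.0, 0.003], [-0.0, 1.0, 0.001], [-0.003, 0.001, -1.0]]
contact_force: [-0.1, 0.8, -0.1]
opening: 0.0286
gripper_force: 0.0
```

>>> servo_tool:
  steps:
    - {"claw": -1, "delta_pos": [0.4, 1.0, 0], "spin": 0}
    - {"claw": -1, "delta_pos": [0.4, 2.0, 0], "spin": 0}
    - {"claw": -1, "delta_pos": [0.4, 2.9, 0.6], "spin": 0}
    - {"claw": -1, "delta_pos": [0.4, 2.9, 1.4], "spin": 0}
    - {"claw": -1, "delta_pos": [0.4, 2.9, 1.8], "spin": 0}

```text
t: 9.15
position: [0.4926, 0.1435, 0.0156]
tool_rot: [[-1.0, -0.004, -0.002], [-0.004, 1.0, 0.0], [0.002, 0.0, -1.0]]
contact_force: [-0.0, -0.8, 0.0]
opening: 0.0853
gripper_force: 0.0
```

```bash
python3 - <<'E'
from h import *
o=robot.get_obs(); print(o['t'],o['position'],o['contact_force'],o['opening'])
for n in('side','top'):
    p,d=robot.read_camera(n)
    try: print(n,offcut(n,p,d)[:3])
    except Exception as e: print(n,e)
E
```

```text
9.15 [0.49256265 0.14345624 0.01558697] [-0.0230791  -0.78959058  0.03549175] 0.08529964686232805
side (((605.1610717773438, 135.5662841796875), (153.9783477783203, 95.9423599243164), 89.27020263671875), array([[556.2132  ,  59.194366],
       [652.14777 ,  57.97235 ],
       [654.10895 , 211.9382  ],
       [558.1744  , 213.16022 ]], dtype=float32), np.float64(0.03571296876734356))
top (((608.0086059570312, 141.4989776611328), (92.8390121459961, 149.03341674804688), 0.27312174439430237), array([[561.2344 , 215.79356],
       [561.9448 ,  66.76184],
       [654.78284,  67.20439],
       [654.0724 , 216.23611]], dtype=float32), np.float64(0.03731222680398337))
```

>>> servo_tool:
  steps:
    - {"claw": -1, "delta_pos": [-0.6, 0, 0], "spin": 0}
    - {"claw": -1, "delta_pos": [-1.2, 0, 0], "spin": 0}
    - {"claw": -1, "delta_pos": [-1.7, 0, 0], "spin": 0}
    - {"claw": -1, "delta_pos": [-2.1, 0, 0], "spin": 0}
    - {"claw": -1, "delta_pos": [-2.2, 0, 0], "spin": 0}

```text
t: 9.75
position: [0.55, 0.1429, 0.0175]
tool_rot: [[-1.0, -0.002, 0.001], [-0.002, 1.0, 0.0], [-0.001, 0.0, -1.0]]
contact_force: [0.5, 0.5, 0.1]
opening: 0.0852
gripper_force: 0.0
```

>>> servo_tool:
  steps:
    - {"claw": -1, "delta_pos": [-0.05, 0, 0], "spin": 0}
    - {"claw": -1, "delta_pos": [-0.1, 0, 0], "spin": 0}
    - {"claw": -1, "delta_pos": [-0.15, 0, 0], "spin": 0}
    - {"claw": -1, "delta_pos": [-0.2, 0, 0], "spin": 0}
    - {"claw": -1, "delta_pos": [-0.2, 0, 0], "spin": 0}

```text
t: 10.25
position: [0.5527, 0.143, 0.0165]
tool_rot: [[-1.0, -0.004, -0.002], [-0.004, 1.0, -0.001], [0.002, -0.001, -1.0]]
contact_force: [-3.5, -1.9, 2.0]
opening: 0.0852
gripper_force: 1.7
```

>>> servo_tool:
  steps:
    - {"claw": -1, "delta_pos": [-0.04, 0, 0], "spin": 0}
    - {"claw": -1, "delta_pos": [-0.08, 0, 0], "spin": 0}
    - {"claw": -1, "delta_pos": [-0.12, 0, 0], "spin": 0}
    - {"claw": -1, "delta_pos": [-0.14, 0, 0], "spin": 0}
    - {"claw": -1, "delta_pos": [-0.14, 0, 0], "spin": 0}

```text
t: 10.75
position: [0.5537, 0.143, 0.0164]
tool_rot: [[-1.0, -0.003, -0.009], [-0.003, 1.0, -0.001], [0.009, -0.001, -1.0]]
contact_force: [-14.6, -1.8, 10.5]
opening: 0.0856
gripper_force: 7.2
```

>>> servo_tool:
  steps:
    - {"claw": -1, "delta_pos": [0.3, 0, 0], "spin": 0}
    - {"claw": -1, "delta_pos": [0.9, 0, 0], "spin": 0}
    - {"claw": -1, "delta_pos": [2.0, 0, -1], "spin": 0}
    - {"claw": -1, "delta_pos": [3.5, -0.5, -2], "spin": 0}
    - {"claw": -1, "delta_pos": [5.0, -1.0, -3], "spin": 0}

```text
t: 11.25
position: [0.4317, 0.1179, 0.0926]
tool_rot: [[-1.0, -0.004, 0.002], [-0.004, 1.0, 0.001], [-0.002, 0.001, -1.0]]
contact_force: [-0.4, 0.1, 1.5]
opening: 0.0856
gripper_force: 0.0
```

>>> servo_tool:
  steps:
    - {"claw": -1, "delta_pos": [0, -1, 0], "spin": 0}
    - {"claw": -1, "delta_pos": [0, -2, 0], "spin": 0}
    - {"claw": -1, "delta_pos": [0, -3, 0], "spin": 0}
    - {"claw": -1, "delta_pos": [0, -4, 0], "spin": 0}
    - {"claw": -1, "delta_pos": [0, -4, 0], "spin": 0}

```text
t: 11.75
position: [0.4333, 0.0161, 0.0924]
tool_rot: [[-1.0, -0.0, 0.003], [-0.0, 1.0, -0.0], [-0.003, -0.0, -1.0]]
contact_force: [0.3, -0.0, 0.3]
opening: 0.0855
gripper_force: 0.0
```

```bash
python3 - <<'E'
from h import *
o=robot.get_obs(); print(o['t'],o['position'],o['contact_force'])
for n in('side','top'):
    p,d=robot.read_camera(n); print(n,offcut(n,p,d)[:3])
    a,b,c,e=(150,270,120,330) if n=='top' else (100,260,160,330)
    cv2.imwrite(f'pics/{n}6.png',cv2.resize(p[a:b,c:e],None,fx=3.5,fy=3.5,interpolation=cv2.INTER_CUBIC))
E
```

```text
11.75 [0.43330368 0.01610163 0.09242698] [ 0.25242081 -0.04305151  0.30733467]
side (((607.529541015625, 135.36251831054688), (154.10446166992188, 96.0281753540039), 89.93026733398438), array([[559.42175 ,  58.368782],
       [655.4498  ,  58.2519  ],
       [655.6373  , 212.35626 ],
       [559.60925 , 212.47314 ]], dtype=float32), np.float64(0.03578189447137892))
top (((610.7530517578125, 141.50308227539062), (92.931640625, 149.23130798339844), 0.28801435232162476), array([[563.9128 , 215.88423],
       [564.6629 ,  66.6548 ],
       [657.5933 ,  67.12193],
       [656.8432 , 216.35136]], dtype=float32), np.float64(0.03733740240206094))
```

View pics/top6.png

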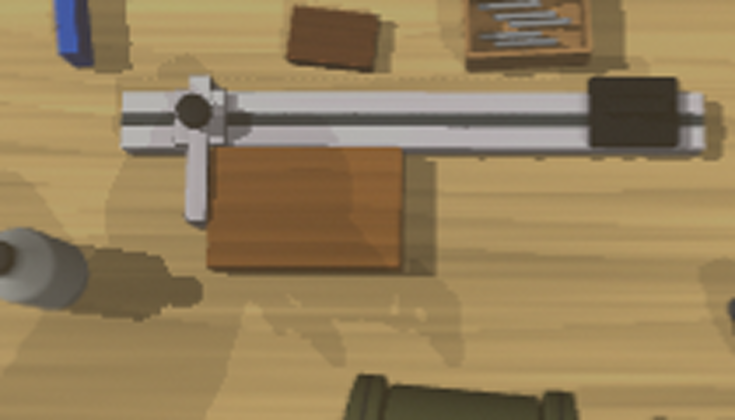

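View pics/side6.png

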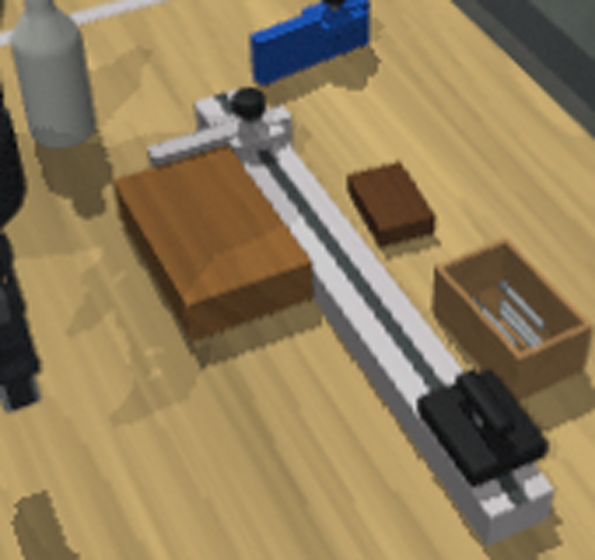

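The top crop shows the offcut flush along the fence at row ~148, with its end at the stop plate at column ~208. The side crop agrees: no gap, bystanders untouched, and the hand clear.

```bash
python3 -c "
from workcell import robot
print(robot.job_done())"
```

```text
the job is handed in; nothing more can be done
None
```

The offcut lies flush along the fence with its end against the stop, the bystanders were not touched, the hand is clear, and the job was handed in at about 12 s; no verdict came back.

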